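Rinse shot, then drain the sprung tank lid

TASK

A phone frame is being rinsed in the steel tank: with the lid still shut, give it a shot of cleaner by pressing the sprung cap of the canister at the tank's end right down and letting it come fully up again. Then take the lid by its bar handle and swing it up past its balance point to let the vapour out, keeping it in hand so it does not run on to its back stop, and bring it back to just short of the balance point (at most about ten degrees below), where the drops under it run back into the tank. Finish while holding the lid still there, and leave the other things on the desk where they are.

Things in the scene. Friction and masses are not known exactly. Their poses are not given: they have to be found in the camera images.
- rinse_tank: Steel bench rinse tank fixed to the desk, 200 mm deep (its x, front to back), 240 wide (y), 118 high to the rim; dark control panel on the front (-x) with two knobs reaching 118 mm ahead of the origin, drain cock on the right end. Yaw within 0.2 rad of facing the robot. Origin: centre of the underside, on the desk; z up. A phone frame lies inside and stays there.
- lid_hinge (a point): Middle of the lid's hinge line, along the tank's rear edge: 104 mm behind the tank's origin (+x of the tank), 124 mm above the desk. The hinge line runs along the tank's y.
- lid: The lid: a steel plate 198 x 246 x 6 mm with a bar handle, 0.78 kg together, covering the tank. Origin: on the hinge line, middle (the same point as lid_hinge). x points back, away from the bar, z up out of the upper face when shut; it turns about its y.
- lid_angle (a joint): Angle of the lid, rad: 0 shut and level, growing as its front edge goes up and back; back stop 1.70. Hinge springs carry part of its weight. It balances at 1.05 (60 degrees): let go below, it falls shut; let go above, it swings open to the stop. Pull at the bar: 2 N when shut, fading to none at the balance point. Hardly any friction.
- lid_bar (a point): The lid's handle: straight round bar 12 mm thick, 116 mm long along its y (the hinge direction), on two legs near the lid's front edge; turns with the lid and can turn between gripper pads. This point: middle of the bar, on its axis; lid shut: 178 mm ahead of the hinge line, 50 mm above it, 174 mm above the desk, 47 mm above the lid's face; x level, z up.
- canister: Aluminium cleaner canister, 62 mm across, fixed upright in a saddle against the tank's left (+y) end, its axis 46 mm out from that end; it stands at varying places front to back. A thin pipe leads from its collar into the tank. Origin: centre of its underside, on the desk.
- spray_cap (a joint): How far the canister's sprung white cap is pressed down, m: 0 up, 0.009 right down. Springs back up when let go; about 2.4 N to start it moving and 5 N to bottom it.
- cap_top (a point): Centre of the flat top of the cap, 33 mm across, on the canister's axis, 200 mm above the desk when up.
- jar: Glass jar, 60 mm across, 86 mm high, on the desk to the left; origin at its underside. Bystander.
- dropper: White plastic dropper bottle, 34 mm across, 87 mm high, on the desk to the left; origin at its underside. Bystander.
- tape: Roll of tape, 66 mm across, 12 mm high, on the desk right of the tank. Bystander.
- spool: Flat solder spool, 58 mm across, 15 mm high, on the desk right of the tank. Bystander.
- loupe: Black ring loupe, 39 mm across, 26 mm high, on the desk right of the tank. Bystander.
Mind the look-alikes: they are no part of the job. Several things have the shape of the canister; the one meant has the colours described above.

How it is judged:
By the outcome, as a careful person would: the job done as asked, in the order asked, and still so for the second after the job is handed in, while the arm keeps its last pose, push and grip.
It also fails if it takes over 48 s, if anything falls off the work surface, if the arm or the gripper's body presses on something with over 40 N, if the wrist force passes 120 N, or if a joint passes its speed limit or range.

ROBOT

A 6-joint arm with a two-finger parallel gripper is mounted at the origin on a cart in front of the work surface, level with it; the furniture and walls round the work are solid. World frame = base frame: x ahead of the robot, y to its left, z up, the work surface at z = 0. Lengths are in mm, angles in rad, forces in N, time in s.
With the tool pointing down it reaches from about 300 to 775 mm from the base axis. Payload 14.6 kg.
Tool frame: the origin (TCP) lies between the finger pads; the fingertips stand 25 mm ahead of it and the grasp point (between the pads) lies 6 mm ahead of it; z points along the fingers, y is the line along which they close (so a half turn about z gives the same grasp; the last joint's range is limited). The gripper opens to 94 mm and grips with 3 to 60 N. Pads are 16 mm wide; open, the fingers measure 119 mm over their backs; the gripper's body (75 mm by 177 mm) begins 78 mm behind the grasp point.
Start: joints at [-1.22, 0.3, 1.521, -0, 1.321, -0.067], TCP at [223.155, -502.684, 230.446] pointing down, gripper open.
Joint ranges: [-3.03, 3.03], [-0.79, 2.21], [0.23, 2.52], [-1.04, 4.18], [0, 3.07], [-2.55, 2.55]. Speed limits (rad/s): [2.22, 2.22, 2.57, 3.14, 3.14, 3.14].

INTERFACE

Orientations are given as [roll, pitch, yaw] about the fixed x, y, z axes, in that order (R = Rz(yaw) Ry(pitch) Rx(roll)).
In Python, from cell import manip gives the robot as it stands. The module is installed in compiled form; this text tells all that it offers.
- The arm moves only by the tool step_arm, never from a script. Its argument "series" is one flat list of numbers, 5 for each row, row after row: the shift along the world's x, y, z in mm, then the turn about the world's z in rad, then the closure, from 0 (fully open) to 1 (shut). In form: [dx, dy, dz, spin, jaw, dx, dy, dz, spin, jaw, ...]. A call has 1 to 20 rows; each row shifts and turns the commanded pose from where the row before left it; what a row does not reach is not made up. A row lasts 1/8 s, in which the tool goes at most 62.5 mm and 10.7 degrees, less where a joint would pass 70% of its speed; a pose out of reach is approached as far as the arm can. A call is refused whole if a number of a shift passes 62.5 or a number of a turn 0.188, either way. A call with a gripper value outside its range is refused whole. The fingers move at their own pace and stop on an object; "squeeze" is the grip in N (left out, the last holds). Time passes only in rows, so rows that do not move let the fingers close. It gives the time, the measured TCP pose, the force, the opening and the grip force at its end, in the units of the state.
- manip.read_state(): the state, without advancing time (a new reading comes with each control period).
- manip.camera(name): name is "scene" or "top"; returns (picture, depth): 384x512x3 uint8, blue, green, red; 384x512 float32, mm along the optical axis (not along the pixel's ray), 0 where there is no reading.
- manip.camera_info(name): a dict with "fovy" (degrees; the focal length in pixels is half the picture's height over the tangent of half this angle, whatever the lens; pixels are square), "cx", "cy" (the principal point, pixels), "k1" (the pictures are not rectified: a ray, as slopes to the right and down, at radius r is drawn at 1 + k1 r^2 times it, then the intrinsics apply), "eye" and "orientation" of the camera in the world. Camera axes: x right, y down, z forward; pixel columns grow to the right and rows downward; lengths in mm; the calibration is good to about 2 mm. A picture is of the moment at which its call begins. camera_info takes no time and is no camera call.
- manip.sign_off(): hands the job in; it is judged then, once.
The state is a dict: "clock": time; "joints": joint angles; "qd": joint speeds; "effort": joint torques, N m; "eef_pos": TCP position; "eef_rot": TCP orientation; "wrist_force": force on the tool from outside, world axes, zero at the start; "moment": the same for the moment, N m; "finger_gap": finger opening in mm; "finger_force": force on a finger pad.
Only numpy, scipy, OpenCV 4.12 (cv2) and the standard library are available. Lean on these libraries where they do the work, as an engineer would, in place of code of your own. Each camera call takes 0.05 s, during which the arm holds its last target. There are 200 camera calls.

## Working session

There is one attempt and no reset: what is moved stays moved. The work goes in short steps, Python scripts to look and compute and a tool call to move; the robot and the scene stay as the last step left them, time stands still between calls to the robot, and variables do not carry over. Pictures are saved under pics/ and viewed, at most 10 in all, crops included, and the job is handed in when it is done.

Besides the shell and the picture viewer there is one more tool, called as a command line: name --argument value ..., lists and objects as JSON in quotes. step_arm: Moves the arm, as the interface text tells. Its arguments: {"type":"object","properties":{"series":{"type":"array"},"squeeze":{"type":"number"}},"required":["series"]}

```bash
mkdir -p pics; cat > h.py <<'E'
import numpy as np, cv2
from scipy.spatial.transform import Rotation as R
from cell import manip
def rot(o):
    o=np.array(o,float)
    return o if o.shape==(3,3) else R.from_euler('xyz',o).as_matrix() if o.size==3 else R.from_quat(o).as_matrix()
def cloud(name,d):
    i=manip.camera_info(name); f=192/np.tan(np.radians(i['fovy'])/2)
    v,u=np.mgrid[0:384,0:512].astype(float)
    a=(u-i['cx'])/f; b=(v-i['cy'])/f; x,y=a.copy(),b.copy()
    for _ in range(20):
        s=1+i['k1']*(x*x+y*y); x,y=a/s,b/s
    P=np.stack([x*d,y*d,d],-1)
    return P@rot(i['orientation']).T+np.array(i['eye'])
E
python3 - <<'E'
from h import *
for n in('scene','top'):
    p,d=manip.camera(n); print(manip.camera_info(n)); np.savez(n+'0.npz',p=p,d=d)
    cv2.imwrite(f'pics/{n}0.png',cv2.resize(p,(768,576),interpolation=cv2.INTER_CUBIC))
print(manip.read_state())
E
```

```text
{'fovy': 51.22587120071546, 'cx': 253.49680589758196, 'cy': 190.15171779947576, 'k1': -0.11471491269936712, 'eye': array([ 92.75020389, 919.05475955, 745.57451285]), 'orientation': array([-2.13537464, -0.00857347, -2.64905295])}
{'fovy': 45.85931974410629, 'cx': 260.4179942990141, 'cy': 188.47570373858386, 'k1': -0.08242736123169893, 'eye': array([ 418.46984135,   71.13451481, 1333.0833308 ]), 'orientation': array([-3.03376049,  0.01022541, -1.54194446])}
{'clock': 0.1, 'joints': array([-1.21957882e+00,  3.00398392e-01,  1.52155974e+00,  3.09339187e-05,
        1.32068061e+00, -6.65952236e-02]), 'qd': array([ 0.00208343, -0.00076136, -0.00213793, -0.00192396,  0.0002465 ,
        0.00030363]), 'effort': array([ 1.40639506e-03, -5.32645333e+01, -3.53281403e+01,  7.09078484e-02,
        2.34941411e-02, -9.20383377e-05]), 'eef_pos': array([ 223.0994638 , -502.47722495,  229.93522013]), 'eef_rot': array([-3.14055087e+00, -9.95102095e-05,  4.17805008e-01]), 'wrist_force': array([-0.26818562,  1.02111772,  0.67738437]), 'moment': array([-0.02127481,  0.05005771, -0.00369076]), 'finger_force': 0.0, 'finger_gap': 94.00290081513054}
```

View pics/scene0.png

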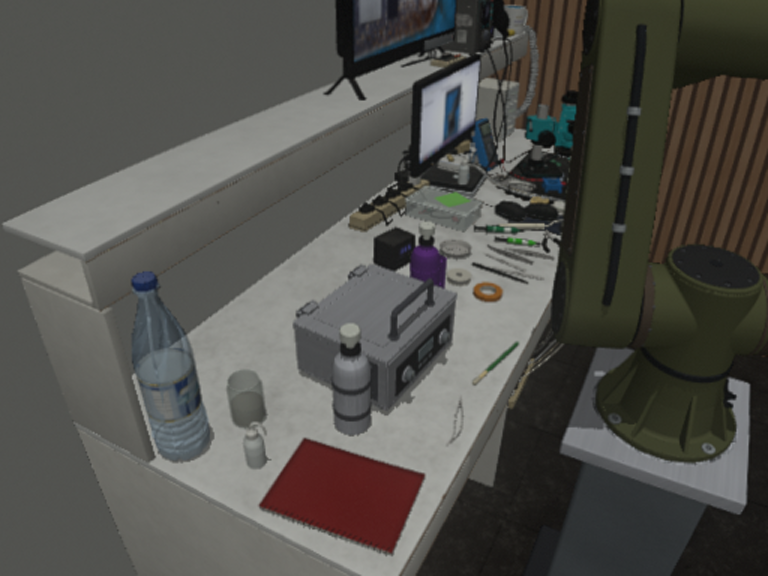

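View pics/top0.png

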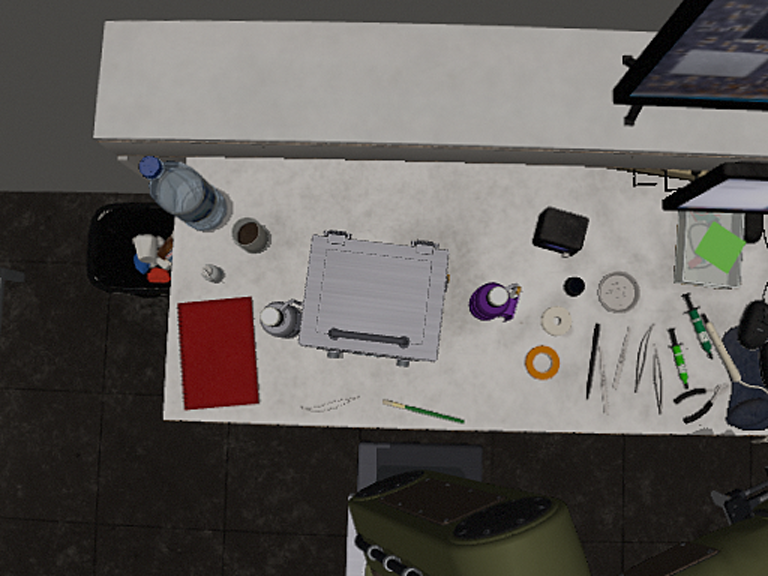

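Canister candidates:
- Silver body, white cap: scene (350,335), top (271,317)
- Purple bottle, white cap: scene (427,232), top (497,295)
- Water bottle: scene (148,282)
- Dropper: scene (255,440)

I choose the silver one against the tank's left end. I'll check it in a close crop and measure.

```bash
python3 - <<'E'
from h import *
T=np.load('top0.npz'); S=np.load('scene0.npz')
c=T['p'][145:255,165:310]; cv2.imwrite('pics/crop.png',cv2.resize(c,(725,550),interpolation=cv2.INTER_CUBIC))
for n,D in(('top',T),('scene',S)):
    P=cloud(n,D['d']); ok=D['d']>0; X,Y,Z=P[...,0],P[...,1],P[...,2]
    hsv=cv2.cvtColor(D['p'],cv2.COLOR_BGR2HSV)
    m=ok&(abs(X-480)<220)&(abs(Y-120)<260)
    print(n,'desk',np.median(Z[m&(abs(Z)<8)]))
    cap=m&(Z>193)&(Z<210)&(Y>150)&(Y<350)
    print('cap',cap.sum(),np.median(P[cap],0), (P[cap].min(0)+P[cap].max(0))/2, np.ptp(P[cap],axis=0))
    bar=m&(Z>160)&(Z<188)&(Y<cap.any()*P[cap][:,1].min()-40)&(Y>-50)
    q=P[bar]; r=cv2.minAreaRect(q[:,:2].astype(np.float32)); print('bar',bar.sum(),np.median(q,0),r, q[:,2].max())
    l=m&(Z>120)&(Z<135)&(Y<cap.any()*P[cap][:,1].min()); q=P[l]; print('lid',np.median(q[:,2]),cv2.minAreaRect(q[:,:2].astype(np.float32)))
E
```

```text
top desk 0.26757575660508337
cap 133 [478.50395297 287.20408498 200.08257629] [478.71707291 288.03318329 200.81451278] [30.62738275 32.99086856 14.18041726]
bar 241 [450.32941376 123.11262045 178.66360756] ((450.4090881347656, 123.48187255859375), (133.7957000732422, 11.995257377624512), 84.89144134521484) 185.68483510178248
lid 126.98918279031022 ((523.6172485351562, 68.4017333984375), (400.040771484375, 212.7630157470703), 84.76322937011719)
scene desk 0.488655065176431
cap 120 [475.77710625 294.09689822 199.87439187] [477.18249053 291.30753855 197.98791428] [30.28968297 32.43874511  9.52347901]
bar 186 [447.53490719 137.88752153 177.38927883] ((448.1783142089844, 129.0369110107422), (130.57171630859375, 12.578731536865234), 85.2080078125) 181.90556282589853
lid 126.27202437482373 ((521.7351684570312, 79.65465545654297), (368.3297424316406, 210.76881408691406), 84.32244110107422)
```

View pics/crop.png

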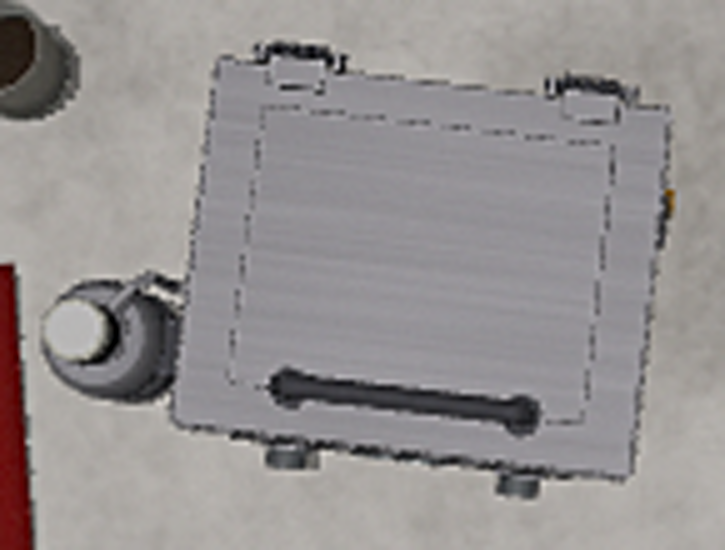

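The crop shows the white cap at (78,330) on the silver canister by the tank, and the bar from (287,385) to (522,413). Cap ≈ (478,289,200), bar ≈ (449,125,174), tank yaw ≈ -0.088, so the tool yaw is 1.483.

step_arm --series '[10,40,10,0.066,1,16,50,10,0.066,1,16,50,10,0.066,1,16,50,10,0.066,1,16,50,10,0.066,1,16,50,5,0.066,1,16,50,0,0.066,1,16,50,0,0.066,1,16,50,0,0.066,1,16,50,0,0.066,1,16,50,0,0.066,1,16,50,0,0.066,1,16,50,0,0.066,1,16,50,0,0.066,1,16,50,0,0.066,1,16,50,0,0.066,1,0,0,0,0,1]' --squeeze 10

```text
clock: 2.22
eef_pos: [473.1, 289.6, 284.0]
eef_rot: [-3.14, 0.001, 1.477]
wrist_force: [-0.6, -0.9, -0.6]
finger_gap: 0.8
finger_force: 0.0
```

step_arm --series '[5,-0.5,-25,0.006,1,0,0,-22,0,1,0,0,-8,0,1,0,0,-5,0,1,0,0,-3,0,1,0,0,0,0,1]'

```text
clock: 2.98
eef_pos: [478.3, 286.7, 223.0]
eef_rot: [3.141, -0.0, 1.48]
wrist_force: [-1.9, -3.0, 3.5]
finger_gap: 0.2
finger_force: 1.6
```

step_arm --series '[0,0,-3,0,1,0,0,-3,0,1,0,0,-2,0,1,0,0,0,0,1]'

```text
clock: 3.48
eef_pos: [478.6, 287.0, 217.0]
eef_rot: [3.139, -0.001, 1.48]
wrist_force: [-7.1, -6.3, 24.0]
finger_gap: 0.5
finger_force: 12.3
```

```bash
python3 - <<'E'
from h import *
p,d=manip.camera('scene'); s=manip.read_state(); print(s['eef_pos'],s['wrist_force'],s['moment'])
cv2.imwrite('pics/press.png',cv2.resize(p[170:300,180:320],(560,520),interpolation=cv2.INTER_CUBIC))
E
```

```text
[478.56134029 286.95563002 216.96228934] [-7.84568839 -6.56648773 23.94734843] [-1.27124853  1.31040996 -0.02522605]
```

View pics/press.png

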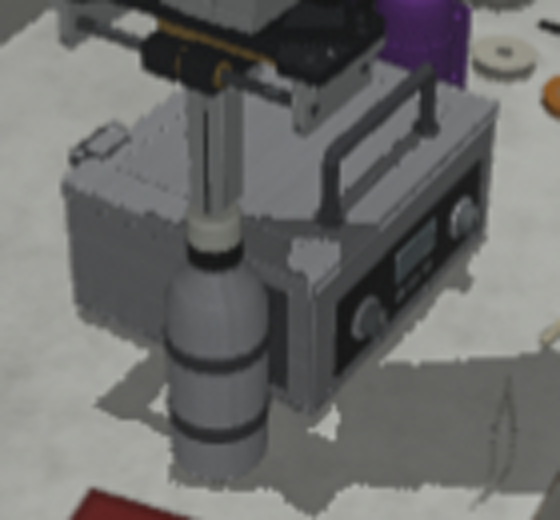

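The picture shows the closed fingers centred on the white cap at (213,230), which is down on its collar. At 24 N, well above 5 N, it has bottomed. Now release and move over to the bar.

step_arm --series '[0,0,5,0,1,0,0,10,0,1,0,0,25,0,1,0,0,25,0,1,-5,-30,10,0,0.8,-6,-35,0,0,0.6,-6,-35,0,0,0.45,-6,-35,0,0,0.45,-6,-27,0,0,0.45,0,0,-20,0,0.45,0,0,0,0,0.45,0,0,0,0,0.45]'

```text
clock: 5.03
eef_pos: [449.3, 125.2, 270.0]
eef_rot: [3.141, -0.0, 1.48]
wrist_force: [0.1, -0.5, 0.4]
finger_gap: 51.6
finger_force: 0.0
```

```bash
python3 - <<'E'
from h import *
s=manip.read_state(); print(s['eef_pos'],s['eef_rot'],s['finger_gap'])
p,d=manip.camera('scene'); P=cloud('scene',d); X,Y,Z=P[...,0],P[...,1],P[...,2]
c=(d>0)&(abs(X-478)<25)&(abs(Y-289)<25)&(Z>170)&(Z<230); print('cap top',np.percentile(Z[c],[90,98]))
b=(d>0)&(abs(X-450)<25)&(abs(Y-125)<45)&(Z>165)&(Z<190); print('bar',np.median(P[b],0),b.sum())
cv2.imwrite('pics/over.png',cv2.resize(p[130:300,180:340],(640,600)[:2],interpolation=cv2.INTER_CUBIC))
E
```

```text
[449.28743489 125.16328243 269.99834552] [ 3.14143836e+00 -2.04719455e-04  1.48025739e+00] 51.56426314079163
cap top [201.19394859 201.96028136]
bar [446.15688044 127.32701352 178.42629753] 109
```

View pics/over.png

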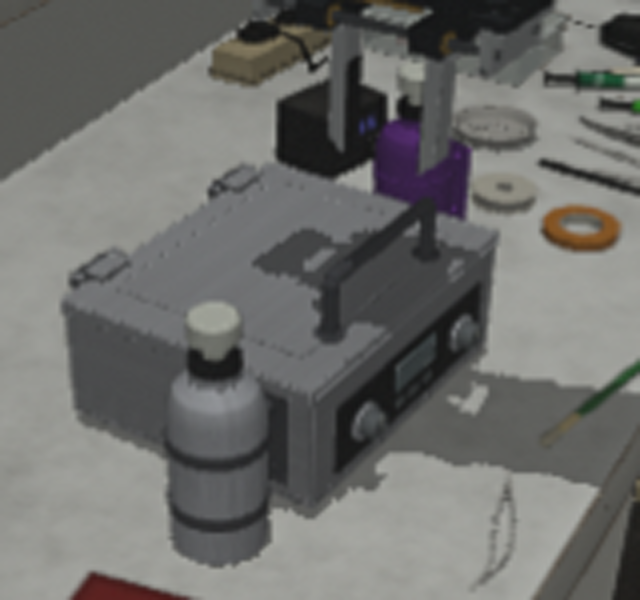

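The cap at (213,330) is fully up again, and the open fingers at (345,140) and (435,165) straddle the bar. Descend and grip.

step_arm --series '[-1,0,-30,0,0.45,0,0,-30,0,0.45,0,0,-20,0,0.45,0,0,-10,0,0.45,0,0,0,0,0.7,0,0,0,0,1,0,0,0,0,1,0,0,0,0,1,0,0,0,0,1]' --squeeze 15

```text
clock: 6.2
eef_pos: [450.5, 124.7, 180.3]
eef_rot: [3.135, -0.001, 1.48]
wrist_force: [20.1, -0.8, -8.0]
finger_gap: 11.6
finger_force: 15.0
```

```bash
python3 - <<'E'
from h import *
f=lambda t:np.array([178*(1-np.cos(t))+50*np.sin(t),178*np.sin(t)-50*(1-np.cos(t))])
def rows(a):
    a=np.radians(a); w=np.array([f(t) for t in a]); D=np.round(np.c_[w[:,0]*.996,-.089*w[:,0],w[:,1]],1)
    D=np.diff(D,axis=0); print(', '.join('%g, %g, %g, 0, 1'%tuple(np.round(r,1)) for r in D)); print(D.sum(0))
rows(np.linspace(0,12,7)); rows(np.linspace(12,48,13)); rows(np.linspace(48,68,9)); rows(np.linspace(68,55,8))
E
```

```text
1.8, -0.2, 6.2, 0, 1, 2.1, -0.1, 6.1, 0, 1, 2.3, -0.3, 6, 0, 1, 2.5, -0.2, 6, 0, 1, 2.6, -0.2, 5.8, 0, 1, 2.9, -0.3, 5.8, 0, 1
[14.2 -1.3 35.9]
4.7, -0.4, 8.5, 0, 1, 5.2, -0.5, 8.2, 0, 1, 5.5, -0.4, 7.9, 0, 1, 6, -0.6, 7.6, 0, 1, 6.3, -0.5, 7.3, 0, 1, 6.8, -0.6, 6.9, 0, 1, 7, -0.7, 6.6, 0, 1, 7.4, -0.6, 6.2, 0, 1, 7.7, -0.7, 5.8, 0, 1, 8.1, -0.7, 5.4, 0, 1, 8.2, -0.8, 4.9, 0, 1, 8.6, -0.7, 4.5, 0, 1
[81.5 -7.2 79.8]
7.2, -0.7, 3.5, 0, 1, 7.5, -0.7, 3, 0, 1, 7.5, -0.6, 2.8, 0, 1, 7.7, -0.7, 2.4, 0, 1, 7.7, -0.7, 2.1, 0, 1, 7.9, -0.7, 1.8, 0, 1, 7.9, -0.7, 1.4, 0, 1, 7.9, -0.7, 1.1, 0, 1
[61.3 -5.5 18.1]
-5.9, 0.5, -0.8, 0, 1, -5.9, 0.5, -0.9, 0, 1, -5.8, 0.5, -1.2, 0, 1, -5.8, 0.6, -1.3, 0, 1, -5.8, 0.5, -1.5, 0, 1, -5.7, 0.5, -1.7, 0, 1, -5.7, 0.5, -1.9, 0, 1
[-40.6   3.6  -9.3]
```

step_arm --series '[2,0,0,0,1,0,0,0,0,1]'

```text
clock: 6.45
eef_pos: [450.5, 124.7, 179.7]
eef_rot: [3.141, 0.0, 1.48]
wrist_force: [2.5, -2.0, 1.4]
finger_gap: 11.6
finger_force: 15.0
```

step_arm --series '[1.8,-0.2,6.2,0,1,2.1,-0.1,6.1,0,1,2.3,-0.3,6,0,1,2.5,-0.2,6,0,1,2.6,-0.2,5.8,0,1,2.9,-0.3,5.8,0,1,0,0,0,0,1]'

```text
clock: 7.32
eef_pos: [464.4, 123.4, 215.6]
eef_rot: [3.142, 0.0, 1.48]
wrist_force: [1.9, -2.9, -3.6]
finger_gap: 11.6
finger_force: 15.0
```

Forces are low and tracking is good.

step_arm --series '[4.7,-0.4,8.5,0,1,5.2,-0.5,8.2,0,1,5.5,-0.4,7.9,0,1,6,-0.6,7.6,0,1,6.3,-0.5,7.3,0,1,6.8,-0.6,6.9,0,1,7,-0.7,6.6,0,1,7.4,-0.6,6.2,0,1,7.7,-0.7,5.8,0,1,8.1,-0.7,5.4,0,1,8.2,-0.8,4.9,0,1,8.6,-0.7,4.5,0,1,0,0,0,0,1]'

```text
clock: 8.95
eef_pos: [546.4, 116.3, 296.3]
eef_rot: [3.14, -0.0, 1.48]
wrist_force: [-4.7, -1.3, 8.0]
finger_gap: 11.4
finger_force: 15.0
```

```bash
python3 - <<'E'
from h import *
p,d=manip.camera('scene'); s=manip.read_state(); print(s['eef_pos'],s['wrist_force'],s['moment'])
cv2.imwrite('pics/lift.png',cv2.resize(p[90:300,170:380],(600,600),interpolation=cv2.INTER_CUBIC))
E
```

```text
[546.17328451 116.33550464 296.21885944] [-4.97301587 -1.18470136  7.15793389] [-0.41926419  0.9095902   0.0082498 ]
```

View pics/lift.png

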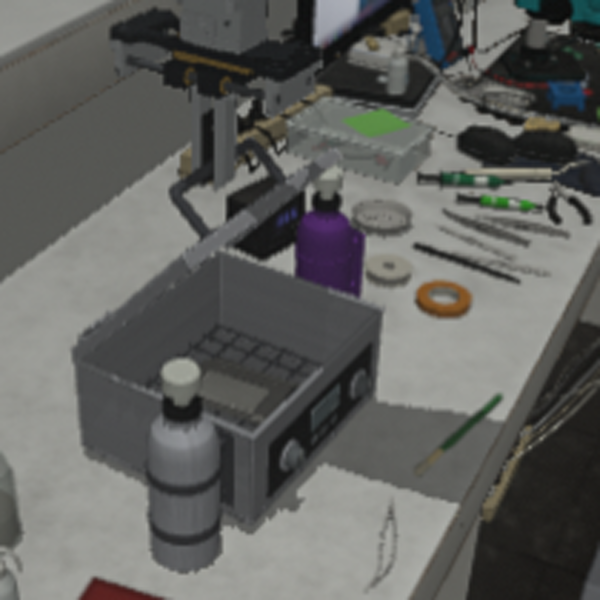

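The lid is up at about 48° with the bar at (225,170) held between the fingers, and nothing has been disturbed. I'll check clearance to the shelf behind before going on.

```bash
python3 - <<'E'
from h import *
P=cloud('top',np.load('top0.npz')['d']); X,Y,Z=[P[...,i] for i in range(3)]
m=(abs(Y-115)<90)&(Z>100)&(X>620)&(X<1100); print(X[m].min(),Z[m].max(), np.percentile(Z[m],50))
E
```

```text
620.0673713349884 452.9586685624258 384.0968433798614
```

step_arm --series '[7.2,-0.7,3.5,0,1,7.5,-0.7,3,0,1,7.5,-0.6,2.8,0,1,0,0,0,0,1]'

```text
clock: 9.5
eef_pos: [568.7, 114.3, 304.9]
eef_rot: [3.141, -0.0, 1.48]
wrist_force: [-3.2, -1.3, 7.0]
finger_gap: 11.4
finger_force: 15.0
```

```bash
python3 - <<'E'
from h import *
P=cloud('top',np.load('top0.npz')['d']); X,Y,Z=[P[...,i] for i in range(3)]
m=(abs(Y-115)<90)&(Z>200)&(X>620)&(X<1100)
print(m.sum()); i=np.argsort(X[m])[:400:40]; print(np.c_[X[m][i],Z[m][i]].round())
E
```

```text
8741
[[722. 375.]
 [723. 307.]
 [723. 316.]
 [723. 349.]
 [723. 338.]
 [724. 387.]
 [724. 299.]
 [724. 317.]
 [724. 345.]
 [724. 304.]]
```

Shelf edge at x≈722; the gripper body reaches about 695 at 68°. That clears.

step_arm --series '[7.7,-0.7,2.4,0,1,7.7,-0.7,2.1,0,1,7.9,-0.7,1.8,0,1,7.9,-0.7,1.4,0,1,7.9,-0.7,1.1,0,1,0,0,0,0,1,0,0,0,0,1,0,0,0,0,1]'

```text
clock: 10.5
eef_pos: [607.0, 110.8, 313.1]
eef_rot: [-3.141, 0.0, 1.48]
wrist_force: [1.1, -1.1, -1.0]
finger_gap: 11.1
finger_force: 15.0
```

```bash
cat > ang.py <<'E'
from h import *
s=manip.read_state(); print(s['eef_pos'],s['wrist_force'])
x=s['eef_pos'][0]-450.5; z=s['eef_pos'][2]-179.7
v=np.array([-178+x/.996,50+z]); print('angle from TCP',np.degrees(np.arctan2(50,-178)-np.arctan2(v[1],v[0])), 'r',np.hypot(*v),np.hypot(178,50))
# direct: plate points seen by the scene camera in tank frame
p,d=manip.camera('scene'); P=cloud('scene',d); q=P-np.array([628,109,124]); t=q[...,0]*.996-q[...,1]*.089; w=q[...,1]*.996+q[...,0]*.089
m=(d>0)&(abs(w)<118)&(abs(w)>72)&(q[...,2]>25)&(q[...,2]<150)&(t<5)&(t>-150)
a=np.degrees(np.arctan2(q[...,2],-t))[m]; print(m.sum(),np.percentile(a,[5,25,50,75,95]))
E
python3 ang.py
```

```text
[606.97637487 110.78305392 313.05368577] [ 1.1236851  -1.06356333 -0.99963009]
angle from TCP 67.80855959933578 r 184.54046634536695 184.88915598271305
450 [58.47068421 62.42306887 64.25981376 65.08717304 65.6406868 ]
```

Lid at about 67°, past balance. Bring it back to about 55°.

step_arm --series '[-5.9,0.5,-0.8,0,1,-5.9,0.5,-0.9,0,1,-5.8,0.5,-1.2,0,1,-5.8,0.6,-1.3,0,1,-5.8,0.5,-1.5,0,1,-5.7,0.5,-1.7,0,1,-5.7,0.5,-1.9,0,1,0,0,0,0,1,0,0,0,0,1,0,0,0,0,1,0,0,0,0,1]'

```text
clock: 11.92
eef_pos: [566.7, 114.6, 304.0]
eef_rot: [3.141, -0.0, 1.48]
wrist_force: [-0.6, 2.6, 1.7]
finger_gap: 11.6
finger_force: 15.0
```

```bash
python3 ang.py; python3 - <<'E'
from h import *
p,d=manip.camera('scene'); cv2.imwrite('pics/end.png',cv2.resize(p[90:330,150:390],(600,600),interpolation=cv2.INTER_CUBIC))
E
```

```text
[566.65121827 114.58089408 304.03923448] [-0.55533681  2.60558266  1.73794243]
angle from TCP 54.91358158062114 r 184.82953438058712 184.88915598271305
109 [46.35696265 49.68818411 51.28595334 52.15785636 52.58714771]
```

View pics/end.png

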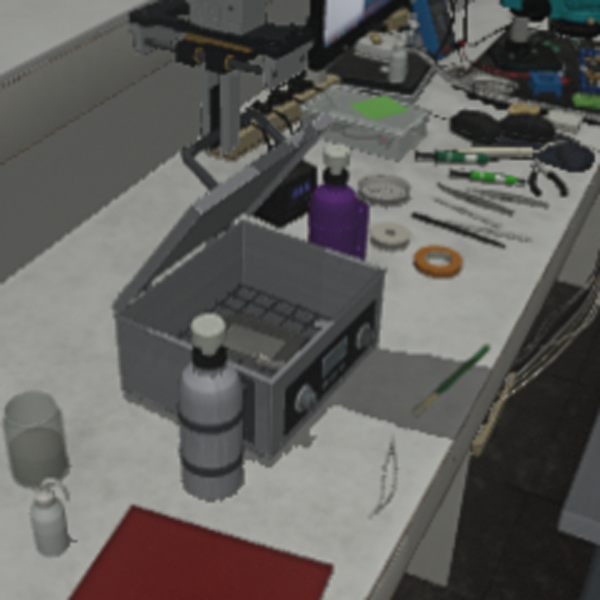

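The lid is held at 53–55°, the bar is at (230,150) in the fingers, the cap is up and the bystanders are unmoved. I'll nudge it about 1° to the middle of the window.

step_arm --series '[1.9,-0.2,0.7,0,1,1.9,-0.2,0.7,0,1,0,0,0,0,1,0,0,0,0,1,0,0,0,0,1,0,0,0,0,1]'

```text
clock: 12.78
eef_pos: [570.3, 114.2, 305.3]
eef_rot: [-3.142, -0.0, 1.48]
wrist_force: [-0.0, 3.7, 0.7]
finger_gap: 11.4
finger_force: 15.0
```

```bash
python3 ang.py; python3 -c "
from cell import manip
print(manip.sign_off())"
```

```text
[570.31715936 114.19513932 305.32418926] [-0.03272353  3.68573707  0.74633482]
angle from TCP 56.12197533094601 r 184.86031469210644 184.88915598271305
148 [47.62348645 51.00538771 52.59235597 53.46199292 53.88142008]
the job is handed in; nothing more can be done
None
```

The job is handed in at about 12.9 s: I pressed the cap right down and let it come fully up with the lid shut, swung the lid to about 67°, and am holding it still at about 55°, roughly 5° below balance; nothing else looked moved in the last picture.

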